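# Swipe the lamp dimmer up to full

## Task

Turn the microscope lamp up to full on its dimmer pad: rest the closed fingertips on the smallest yellow dot of the black curved strip so that the sprung strip goes down a little, then swipe along the curve over every dot to the largest, gently and without letting the strip up on the way. Finish while still holding: the fingertips stay on the largest dot with the strip lightly pressed. Do not shove or lift the pad, and leave the case, vial and dish beside it alone.

Things in the scene. Friction and masses are not known exactly. Their poses are not given: they have to be found in the camera images.
- dimmer_pad: Loose white/grey dimmer pad, 112 (x) x 182 (y) x 22 mm high, about 0.9 kg; origin at the centre of its underside, x away from its front edge, y to its left, z up. A black curved touch strip stands on it: an arc of radius 70 mm (centre line) about the pad's x = -35 mm, y = 0, spanning 70 deg either side of its +x; strip 20 mm wide, flat top 32 mm above the desk, 10 mm above the case.
- dimmer_strip (a joint): How far the whole strip is pressed down, 0 (up, as at the start) to 0.008 m (bottom stop). It moves straight down as one stiff piece, wherever it is pressed, on a light spring: about 1.5 N to start, about 6 N at the stop; it springs back when let go. About 3 mm is a good light press; it counts as pressed from 0.8 mm.
- dot0 (a point): Centre of the smallest of the six yellow dots printed on the strip (4 mm across), on the strip's top face; the dots lie 34 mm apart along the arc, growing from the pad's left end to its right end (start of the swipe).
- dot1 (a point): Centre of the second of the six yellow dots printed on the strip (6 mm across), on the strip's top face; the dots lie 34 mm apart along the arc, growing from the pad's left end to its right end.
- dot2 (a point): Centre of the third of the six yellow dots printed on the strip (8 mm across), on the strip's top face; the dots lie 34 mm apart along the arc, growing from the pad's left end to its right end.
- dot3 (a point): Centre of the fourth of the six yellow dots printed on the strip (11 mm across), on the strip's top face; the dots lie 34 mm apart along the arc, growing from the pad's left end to its right end.
- dot4 (a point): Centre of the fifth of the six yellow dots printed on the strip (13 mm across), on the strip's top face; the dots lie 34 mm apart along the arc, growing from the pad's left end to its right end.
- dot5 (a point): Centre of the largest of the six yellow dots printed on the strip (15 mm across), on the strip's top face; the dots lie 34 mm apart along the arc, growing from the pad's left end to its right end (end of the swipe).
- objective_case_3: Grey and black round objective case, 39 mm across, 76 mm tall, standing loose beside the pad; origin at the centre of its underside. To be left alone. Farther right a fixed white shelf with bottles, an obstacle for the arm, hangs over the desk: its board is 0.31 to 0.32 m up, within 0.13 m of world x = 0.70, y = -0.27.
- vial_0: Small clear vial with pink content and white cap, 22 mm across, 52 mm tall, standing loose behind the pad; origin at the centre of its underside. To be left alone. The large fixed microscope stands left of it.
- petri_0: Clear petri dish, 58 mm across, 16 mm high, lying loose near the pad; origin at the centre of its underside. To be left alone.

How it is judged:
On the way, in this order (a step that is already met when the one before it is completed fails the run):
1. the fingertips press the strip at the smallest dot (value of joint dimmer_strip above 0.0008 m and contact force between the fingers and dimmer_pad above 0.3 N and horizontal distance between the grasp point and dot0 below 0.014 m), for 0.05 s.
2. the fingertips press the strip at the second dot (value of joint dimmer_strip above 0.0008 m and contact force between the fingers and dimmer_pad above 0.3 N and horizontal distance between the grasp point and dot1 below 0.014 m), for 0.05 s.
3. the fingertips press the strip at the third dot (value of joint dimmer_strip above 0.0008 m and contact force between the fingers and dimmer_pad above 0.3 N and horizontal distance between the grasp point and dot2 below 0.014 m), for 0.05 s.
4. the fingertips press the strip at the fourth dot (value of joint dimmer_strip above 0.0008 m and contact force between the fingers and dimmer_pad above 0.3 N and horizontal distance between the grasp point and dot3 below 0.014 m), for 0.05 s.
5. the fingertips press the strip at the fifth dot (value of joint dimmer_strip above 0.0008 m and contact force between the fingers and dimmer_pad above 0.3 N and horizontal distance between the grasp point and dot4 below 0.014 m), for 0.05 s.
6. the fingertips press the strip at the largest dot (value of joint dimmer_strip above 0.0008 m and contact force between the fingers and dimmer_pad above 0.3 N and horizontal distance between the grasp point and dot5 below 0.014 m), for 0.05 s.
At the end, for the whole second after the job is handed in: The fingertips are within 14 mm of the largest dot (seen from above) and hold the strip down by at least 0.8 mm with less than 12 N; the pad is at rest within 20 mm of where it stood, and the case, vial and dish within 10 mm of where they stood (all of step 6 and contact force between the fingers and dimmer_pad below 12 N and distance of dimmer_pad from where it was at the start of the episode below 0.02 m and linear speed of dimmer_pad below 0.01 m/s and distance of each of objective_case_3, vial_0, petri_0 from where it was at the start of the episode below 0.01 m); the arm keeps its last pose, push and grip.
It fails at once if the strip is let up with the fingertips low over one of the four middle dots (the swipe is broken or begun midway) ((horizontal distance between the grasp point and dot1 below 0.014 m or horizontal distance between the grasp point and dot2 below 0.014 m or horizontal distance between the grasp point and dot3 below 0.014 m or horizontal distance between the grasp point and dot4 below 0.014 m) and z of the grasp point in the frame of dot0 below 0.03 m and value of joint dimmer_strip below 0.0003 m).
It fails at once if the fingers press the pad with more than 20 N (contact force between the fingers and dimmer_pad above 20 N).
It fails at once if the pad is shoved more than 20 mm (distance of dimmer_pad from where it was at the start of the episode above 0.02 m).
It fails at once if the pad is lifted off the desk or tipped (height (world z) of dimmer_pad above 0.006 m or angle between dimmer_pad's own z axis and vertical above 0.08 rad).
It fails at once if the case, vial or dish is moved more than 10 mm (distance of any of objective_case_3, vial_0, petri_0 from where it was at the start of the episode above 0.01 m).
It also fails if it takes over 38 s, if anything falls off the work surface, if the arm or the gripper's body presses on something with over 40 N, if the wrist force passes 120 N, or if a joint passes its speed limit or range.

## Robot

A 6-joint arm with a two-finger parallel gripper is mounted at the origin on a cart in front of the work surface, level with it; the furniture and walls round the work are solid. World frame = base frame: x ahead of the robot, y to its left, z up, the work surface at z = 0. Lengths are in m, angles in rad, forces in N, time in s.
With the tool pointing down it reaches from about 0.425 to 0.95 m from the base axis. Payload 3.5 kg.
Tool frame: the origin (TCP) lies between the finger pads; the fingertips stand 14 mm ahead of it and the grasp point (between the pads) lies 5 mm behind it (ctrl.tip_extent is the distance from the TCP to the fingertips, in m); x points along the fingers, z is the direction in which the jaws open and shut, and the axes are right-handed (so a half turn about x gives the same grasp; the last joint's range is limited). The gripper opens to 85 mm and grips with 20 to 120 N. Pads are 22 mm wide; open, the fingers measure 114 mm over their backs; the gripper's body (76 mm by 85 mm) begins 54 mm behind the grasp point. The pads swing forward as they close: fully open they stand 13 mm farther back than shut.
Start: joints at [0.967, 0.286, 1.577, -0, 1.279, -0.15], TCP at [0.296, 0.607, 0.245] pointing down, gripper open.
Joint ranges: [-2.77, 2.77], [-0.9, 2.22], [0.21, 2.48], [-1.53, 4.67], [0.24, 2.81], [-2.84, 2.84]. Speed limits (rad/s): [2.79, 2.79, 3.14, 3.14, 3.14, 3.14].

## Interface

Orientations are given as a unit quaternion [x, y, z, w].
In Python, from plant import ctrl gives the robot as it stands.
- The arm moves only by the tool move_arm, never from a script. Its argument "commands" is one flat list of numbers, 4 for each row, row after row: the shift along the tool's x, y, z in units of 25 mm (1.0 is 25 mm), then the turn about the tool's x in units of 5 degrees (1.0 is 5 degrees). A call has 1 to 20 rows; each row shifts and turns the commanded pose from where the row before left it, along the tool's axes as they then stand; what a row does not reach is not made up. A row lasts 1/8 s, in which the tool goes at most 62.5 mm and 10.7 degrees, less where a joint would pass 70% of its speed; a pose out of reach is approached as far as the arm can. A call is refused whole if a number of a shift passes 1 or a number of a turn 1, either way. A call with a gripper value outside its range is refused whole. "jaw" is the finger opening in mm, from 0 to 85.4, set as the call begins (left out, the last holds). The fingers move at their own pace and stop on an object; "force" is the grip in N (left out, the last holds). Time passes only in rows, so rows that do not move let the fingers close. It gives the time, the measured TCP pose, the force and the opening at its end, in the units of the state.
- ctrl.get_state(): the state, without advancing time (a new reading comes with each control period).
- ctrl.read_camera(name): name is "scene" or "top"; returns the picture (480x640x3 uint8, red, green, blue); there is no depth.
- ctrl.get_calibration(name): a dict with "camera_matrix" (3x3 intrinsics, pixels), "camera_from_world" (4x4, takes a point from world to camera coordinates). Camera axes: x right, y down, z forward; pixel columns grow to the right and rows downward; lengths in m; the calibration is good to about 2 mm. A picture is of the moment at which its call begins. get_calibration takes no time and is no camera call.
- ctrl.sign_off(): hands the job in, once; it reports no verdict.
The state is a dict: "time": time; "qpos": joint angles; "dq": joint speeds; "joint_efforts": joint torques, N m; "eef_pos": TCP position; "tcp_rot": TCP orientation; "contact_force": force on the tool from outside, world axes, zero at the start; "wrist_torque": the same for the moment, N m; "opening": opening from 0.0 (shut) to 1.0 (fully open).
Only numpy, scipy, OpenCV 4.12 (cv2) and the standard library are available. Lean on these libraries where they do the work, as an engineer would, in place of code of your own. Each camera call takes 0.05 s, during which the arm holds its last target.

## Working session

There is one attempt and no reset: what is moved stays moved. The work goes in short steps, Python scripts to look and compute and a tool call to move; the robot and the scene stay as the last step left them, time stands still between calls to the robot, and variables do not carry over. Pictures are saved under pics/ and viewed, and the job is handed in when it is done.

Besides the shell and the picture viewer there is one more tool, called after "Emit:" as name(argument=value, ...), one argument or row to a line, values as JSON. move_arm: Moves the arm, as the interface text tells. Its arguments: {"type":"object","properties":{"commands":{"type":"array"},"jaw":{"type":"number"},"force":{"type":"number"}},"required":["commands"]}

```bash
mkdir -p pics; ls; python3 - <<'E'
from plant import ctrl
import cv2,numpy as np
for n in("scene","top"):
    im=ctrl.read_camera(n);cv2.imwrite(f"pics/{n}0.png",im[:,:,::-1])
    c=ctrl.get_calibration(n);print(n,np.round(c["camera_matrix"],1).tolist(),np.round(c["camera_from_world"],4).tolist())
s=ctrl.get_state();print(s, ctrl.tip_extent)
E
```

```text
pics
scene [[604.8, 0.0, 321.2], [0.0, 604.8, 235.2], [0.0, 0.0, 1.0]] [[0.1158, 0.9932, 0.0096, -0.084], [0.5975, -0.0619, -0.7994, -0.3211], [-0.7934, 0.0984, -0.6007, 1.3781], [0.0, 0.0, 0.0, 1.0]]
top [[531.4, 0.0, 325.3], [0.0, 531.4, 240.6], [0.0, 0.0, 1.0]] [[0.0135, -0.9999, -0.0043, 0.0216], [-0.9911, -0.0128, -0.1328, 0.6158], [0.1328, 0.006, -0.9911, 0.8379], [0.0, 0.0, 0.0, 1.0]]
{'time': 0.1, 'qpos': array([ 9.67003957e-01,  2.87123919e-01,  1.57803244e+00,  2.90228585e-05,
        1.27856929e+00, -1.50012434e-01]), 'dq': array([-0.00047255, -0.00231325, -0.00307935,  0.00138494,  0.001559  ,
       -0.00127482]), 'joint_efforts': array([ 8.02229933e-04, -4.07298732e+01, -2.93697792e+01, -1.13988488e-04,
        3.45434601e-03,  2.14194188e-06]), 'eef_pos': array([0.29555269, 0.60623678, 0.24405322]), 'tcp_rot': array([-0.37499902,  0.60035671,  0.37441793,  0.59896475]), 'contact_force': array([ 0.04518436, -0.23808445, -0.55583848]), 'wrist_torque': array([ 0.0061794 , -0.01493266,  0.02088377]), 'opening': 0.9984675562435394} 0.014
```

View pics/scene0.png

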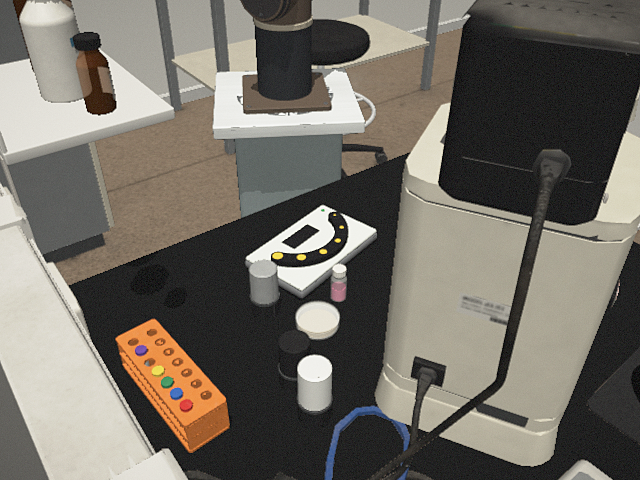

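View pics/top0.png

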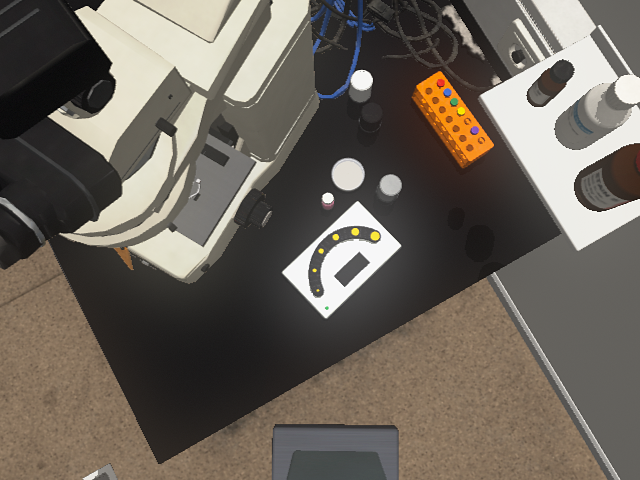

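The top view shows the pad at about (342,260). Its dots run from (318,290), the smallest, through (314,270), (321,251), (336,237) and (355,231) to (375,236), the largest. The case is at (390,188), the vial at (327,200) and the dish at (348,174).

```bash
cat > h.py <<'E'
from plant import ctrl
import cv2,numpy as np
from scipy.optimize import least_squares
from scipy.spatial.transform import Rotation as R
ang=np.array([5,3,1,-1,-3,-5])*17/70.
ang=np.clip(ang,-9,9)
def dots(x,y,t):
    l=np.c_[-.035+.07*np.cos(ang),.07*np.sin(ang)]
    c,s=np.cos(t),np.sin(t)
    return np.c_[x+c*l[:,0]-s*l[:,1],y+s*l[:,0]+c*l[:,1],np.full(6,.032)]
def proj(n,P):
    c=ctrl.get_calibration(n);M=c["camera_from_world"]
    q=(P@M[:3,:3].T+M[:3,3])@np.array(c["camera_matrix"]).T
    return q[:,:2]/q[:,2:]
def unproj(n,uv,z):
    c=ctrl.get_calibration(n);M=np.array(c["camera_from_world"])
    d=np.linalg.inv(c["camera_matrix"])@np.array([*uv,1.]);Rm=M[:3,:3];o=-Rm.T@M[:3,3];d=Rm.T@d
    return o+d*(z-o[2])/d[2]
def find(n,im,box):
    u0,v0,u1,v1=box
    hsv=cv2.cvtColor(im,cv2.COLOR_RGB2HSV)
    m=cv2.inRange(hsv,(18,110,90),(38,255,255));k=np.zeros_like(m);k[v0:v1,u0:u1]=1;m*=k
    nn,_,st,ce=cv2.connectedComponentsWithStats(m)
    return [(ce[i],st[i,4]) for i in range(1,nn)]
E
python3 - <<'E'
from h import *
obs={}
for n,b in(("top",(300,220,390,300)),("scene",(260,205,360,270))):
    im=cv2.imread(f"pics/{n}0.png")[:,:,::-1].copy()
    f=find(n,im,b);print(n,[(np.round(c,1).tolist(),a) for c,a in f]); obs[n]=np.array([c for c,a in f if a>=2])
for n in obs: 
    for uv in obs[n]: print(n,np.round(unproj(n,uv,.032),4))
from scipy.optimize import linear_sum_assignment as lsa
from scipy.spatial.distance import cdist
def res(p,ns):
    r=[]
    for n in ns:
        q=proj(n,dots(*p));i,j=lsa(cdist(obs[n],q));r.append((obs[n][i]-q[j]).ravel())
    return np.concatenate(r)
for ns in(["top"],["scene"],["top","scene"]):
    best=min((least_squares(res,[*unproj("top",(342,260),.02)[:2],t],args=(ns,),x_scale=[.01,.01,.1],diff_step=1e-5) for t in np.linspace(-3,3,13)),key=lambda o:o.cost)
    print(ns,best.x,best.cost);print(np.round(best.fun,1))
print(dots(*best.x))
for nm,uv,z in(("case",(391,182),.076),("vial",(328,197),.052),("dish",(348,174),.016)): print(nm,unproj("top",uv,z))
E
```

```text
top [([354.7, 231.3], np.int32(52)), ([374.6, 235.5], np.int32(71)), ([335.2, 236.6], np.int32(35)), ([320.7, 250.5], np.int32(26)), ([314.2, 269.8], np.int32(13)), ([317.5, 290.0], np.int32(8))]
scene [([334.0, 214.3], np.int32(7)), ([341.1, 226.6], np.int32(17)), ([337.4, 240.0], np.int32(27)), ([322.6, 251.1], np.int32(37)), ([277.1, 255.3], np.int32(71)), ([300.8, 256.7], np.int32(55))]
top [ 0.633  -0.0194  0.032 ]
top [ 0.6263 -0.0526  0.032 ]
top [0.6237 0.0132 0.032 ]
top [0.5998 0.0372 0.032 ]
top [0.5676 0.0475 0.032 ]
top [0.5342 0.0415 0.032 ]
scene [0.5301 0.0425 0.032 ]
scene [0.5634 0.049  0.032 ]
scene [0.596  0.0387 0.032 ]
scene [0.6197 0.014  0.032 ]
scene [ 0.6226 -0.0514  0.032 ]
scene [ 0.6293 -0.0183  0.032 ]
['top'] [0.58797769 0.00199104 0.77477716] 0.08678732954668249
[ 0.1 -0.1  0.2  0.  -0.1 -0.2 -0.1 -0.  -0.1  0.1  0.   0.2]
['scene'] [0.58414401 0.00317599 0.77399195] 0.18747702836428964
[-0.2 -0.2  0.2 -0.2  0.3  0.  -0.1  0.1 -0.2  0.1 -0.1  0.1]
['top', 'scene'] [0.58673364 0.00255422 0.77414645] 6.027187183036923
[ 0.4 -0.8  0.5 -0.7  0.2 -0.9  0.3 -0.8  0.3 -0.7  0.4 -0.5  0.  -1.2
  0.4 -1.2  0.5 -1.1  0.1 -1.   0.1 -1.1  0.2 -1.1]
[[ 0.53331597  0.04206903  0.032     ]
 [ 0.56646982  0.04792335  0.032     ]
 [ 0.59852219  0.03762302  0.032     ]
 [ 0.62205883  0.01355068  0.032     ]
 [ 0.63163533 -0.01872535  0.032     ]
 [ 0.62503647 -0.05173908  0.032     ]]
case [ 0.70734763 -0.07513392  0.076     ]
vial [0.68666805 0.02608046 0.052     ]
dish [ 0.73557031 -0.00794131  0.016     ]
```

```bash
python3 - <<'E'
from h import *
s=ctrl.get_state();M=R.from_quat(s["tcp_rot"]).as_matrix();print(np.round(M,4))
for uv in((190,282),(250,205),(62,235),(0,265),(40,230)):
    for z in(0.,.1,.2,.3,.4):print(uv,z,np.round(unproj("top",uv,z)[:2],3))
# row vectors in units for world unit
T=np.array([.534,.042,.245])
print(M.T@(T-s["eef_pos"])/.025)
E
```

```text
[[-1.200e-03 -8.988e-01  4.384e-01]
 [-1.700e-03  4.384e-01  8.988e-01]
 [-1.000e+00  3.000e-04 -2.100e-03]]
(190, 282) 0.0 [0.546 0.261]
(190, 282) 0.1 [0.541 0.235]
(190, 282) 0.2 [0.536 0.209]
(190, 282) 0.3 [0.531 0.183]
(190, 282) 0.4 [0.525 0.157]
(250, 205) 0.0 [0.682 0.162]
(250, 205) 0.1 [0.662 0.147]
(250, 205) 0.2 [0.642 0.132]
(250, 205) 0.3 [0.622 0.117]
(250, 205) 0.4 [0.602 0.102]
(62, 235) 0.0 [0.625 0.488]
(62, 235) 0.1 [0.611 0.437]
(62, 235) 0.2 [0.597 0.386]
(62, 235) 0.3 [0.583 0.335]
(62, 235) 0.4 [0.57  0.285]
(0, 265) 0.0 [0.571 0.591]
(0, 265) 0.1 [0.563 0.529]
(0, 265) 0.2 [0.555 0.467]
(0, 265) 0.3 [0.547 0.405]
(0, 265) 0.4 [0.539 0.342]
(40, 230) 0.0 [0.633 0.527]
(40, 230) 0.1 [0.618 0.472]
(40, 230) 0.2 [0.604 0.417]
(40, 230) 0.3 [0.589 0.362]
(40, 230) 0.4 [0.574 0.307]
[-1.03676187e-02 -1.84664411e+01 -1.61041699e+01]
```

Emit:
move_arm(
  commands=[0,-0.4,-0.45,0,0,-0.78,-0.91,0,0,-0.78,-0.91,0,0,-0.78,-0.91,0,0,-0.78,-0.91,0,0,-0.78,-0.91,0,0,-0.78,-0.91,0,0,-0.78,-0.91,0,0,-0.78,-0.91,0,0,-0.78,-0.91,0,0,-0.78,-0.91,0,0,-0.78,-0.91,0,0,-0.78,-0.91,0,0,-0.78,-0.91,0,0,-0.4,-0.45,0,0,0,0,0],
  jaw=0,
  force=20,
)

```text
time: 2.1
eef_pos: [0.4022, 0.2, 0.2453]
tcp_rot: [-0.374, 0.6, 0.374, 0.6]
contact_force: [-0.3, 0.1, 0.6]
opening: -0.002
```

Emit:
move_arm(
  commands=[0,-0.4,-0.2,0,0,-0.84,-0.37,0,0,-0.84,-0.37,0,0,-0.84,-0.37,0,0,-0.84,-0.37,0,0,-0.84,-0.37,0,0,-0.84,-0.37,0,0,-0.84,-0.37,0,0,-0.84,-0.37,0,0,-0.4,-0.2,0,0.5,0,0,0,1,0,0,0,1,0,0,0,1,0,0,0,1,0,0,0,1,0,0,0,0.5,0,0,0,0,0,0,0,0,0,0,0],
)

```text
time: 4.47
eef_pos: [0.535, 0.0429, 0.0963]
tcp_rot: [-0.375, 0.599, 0.374, 0.6]
contact_force: [0.3, 0.3, 0.8]
opening: 0.002
```

```bash
python3 - <<'E'
from h import *
for n in("scene","top"):
    im=ctrl.read_camera(n)
    u=proj(n,np.array([[.56,.02,.05]]))[0].astype(int)
    c=im[max(u[1]-100,0):u[1]+100,max(u[0]-130,0):u[0]+130]
    cv2.imwrite(f"pics/{n}1.png",cv2.resize(c[:,:,::-1],None,fx=3,fy=3,interpolation=2))
s=ctrl.get_state();print(s["eef_pos"],s["contact_force"],s["opening"],s["qpos"].round(3))
E
```

```text
[0.5352163  0.04281403 0.09662178] [-0.47719978 -0.38045256  0.34007731] 0.0010686610057824993 [-0.109  0.159  2.024  0.     0.956 -1.226]
```

View pics/scene1.png

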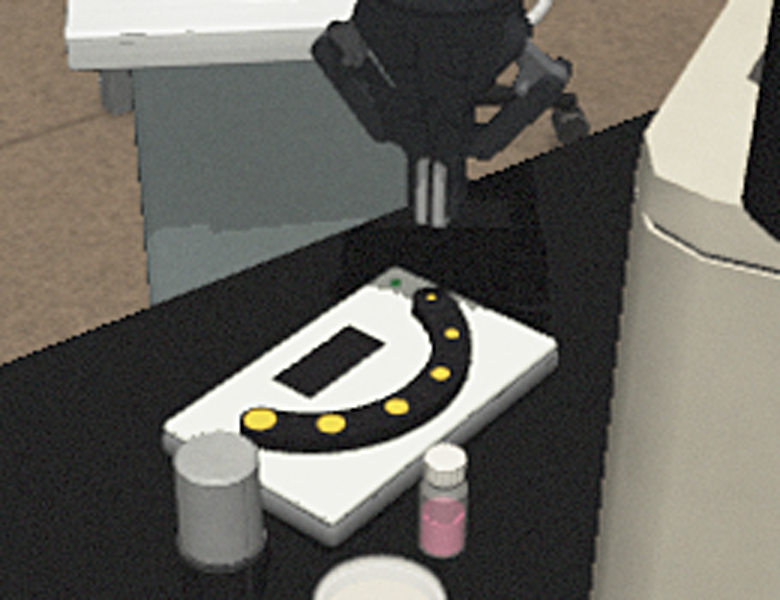

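View pics/top1.png

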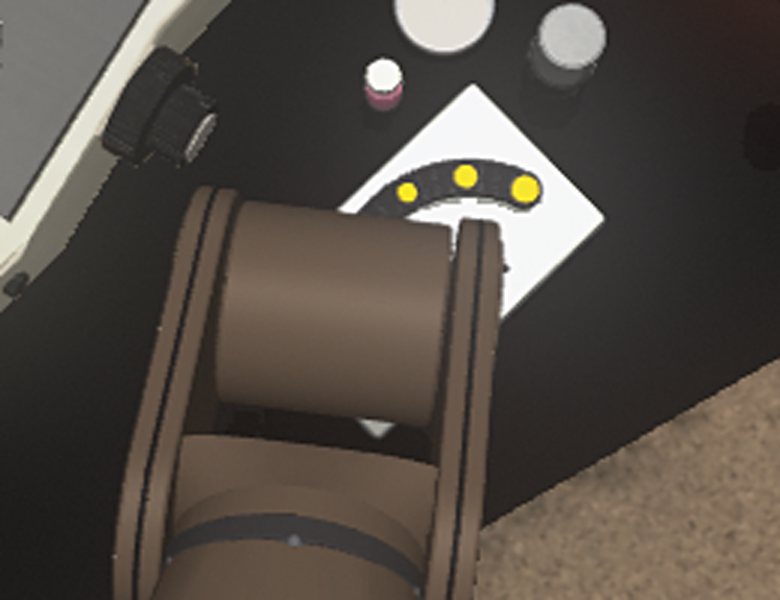

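The scene crop shows the closed fingertips, with their lower end at about (432,226), above dot 0 at (431,297). I'll compare that with where the projection puts them.

```bash
python3 - <<'E'
from h import *
u=proj("scene",np.array([[.56,.02,.05]]))[0].astype(int)
print(proj("scene",np.array([[.5352,.0428,.0826]])), u-[130,100]+np.array([432,224])/3, u-[130,100]+np.array([431,297])/3)
print(dots(.5863,.0026,.7744))
E
```

```text
[[335.37601775 188.58400027]] [335.         190.66666667] [334.66666667 215.        ]
[[ 0.53287231  0.04210127  0.032     ]
 [ 0.56602468  0.047964    0.032     ]
 [ 0.59807966  0.0376718   0.032     ]
 [ 0.6216224   0.01360542  0.032     ]
 [ 0.63120708 -0.01866818  0.032     ]
 [ 0.6246166  -0.05168358  0.032     ]]
```

Emit:
move_arm(
  commands=[0.5,0.1,-0.05,0,0.8,0,0,0,0.4,0,0,0,0.16,0,0,0,0,0,0,0,0,0,0,0],
)

```text
time: 5.32
eef_pos: [0.5321, 0.0428, 0.0495]
tcp_rot: [-0.375, 0.599, 0.374, 0.6]
contact_force: [0.5, -0.3, -0.0]
opening: -0.001
```

```bash
python3 - <<'E'
from h import *
s=ctrl.get_state();print(s["eef_pos"],s["contact_force"])
E
```

```text
[0.53208476 0.04276595 0.04945939] [ 0.51238671 -0.3207944  -0.03350487]
```

Emit:
move_arm(
  commands=[0.1,0,0,0,0.08,0,0,0,0,0,0,0,0,0,0,0],
)

```text
time: 5.82
eef_pos: [0.532, 0.0428, 0.0447]
tcp_rot: [-0.375, 0.599, 0.374, 0.6]
contact_force: [0.1, -0.3, 1.1]
opening: -0.002
```

Emit:
move_arm(
  commands=[0.06,0,0,0,0,0,0,0,0,0,0,0],
)

```text
time: 6.2
eef_pos: [0.5319, 0.0428, 0.0431]
tcp_rot: [-0.375, 0.599, 0.374, 0.6]
contact_force: [0.8, -0.2, 2.2]
opening: -0.001
```

Emit:
move_arm(
  commands=[0.04,0,0,0,0,0,0,0,0,0,0,0],
)

```text
time: 6.58
eef_pos: [0.5319, 0.0428, 0.0421]
tcp_rot: [-0.375, 0.599, 0.375, 0.6]
contact_force: [0.8, -0.6, 3.6]
opening: -0.001
```

```bash
python3 - <<'E'
from h import *
im=ctrl.read_camera("scene");u=proj("scene",np.array([[.56,.02,.05]]))[0].astype(int)
c=im[u[1]-70:u[1]+70,u[0]-90:u[0]+90]
cv2.imwrite("pics/s2.png",cv2.resize(c[:,:,::-1],None,fx=4,fy=4,interpolation=2))
s=ctrl.get_state();print(s["eef_pos"],s["contact_force"])
M=R.from_quat(s["tcp_rot"]).as_matrix()
# path along arc from here
c0=np.array([.5863,.0026]);t=.7744;ctr=c0-.035*np.array([np.cos(t),np.sin(t)])
a0=ang[0];A=np.linspace(ang[0],ang[5],29)
P=np.c_[ctr[0]+.07*np.cos(A+t),ctr[1]+.07*np.sin(A+t)]
P3=np.c_[P,np.full(29,s["eef_pos"][2])]
d=np.diff(P3,axis=0)@M/.025
print(np.linalg.norm(d,axis=1)[:2]);
for r in d: print(np.round(r,2).tolist())
print((M.T@(P3[0]-s["eef_pos"])/.025).round(3))
E
```

```text
[0.53189782 0.04275792 0.04207069] [1.17782728 0.1773615  3.71622369]
[0.24278103 0.24278103]
[0.0, -0.16, 0.18]
[0.0, -0.18, 0.16]
[0.0, -0.19, 0.15]
[0.0, -0.2, 0.13]
[0.0, -0.22, 0.11]
[0.0, -0.22, 0.09]
[0.0, -0.23, 0.07]
[0.0, -0.24, 0.05]
[0.0, -0.24, 0.03]
[0.0, -0.24, 0.01]
[0.0, -0.24, -0.01]
[0.0, -0.24, -0.03]
[0.0, -0.24, -0.05]
[0.0, -0.23, -0.07]
[0.0, -0.22, -0.09]
[0.0, -0.22, -0.11]
[0.0, -0.21, -0.13]
[0.0, -0.19, -0.15]
[0.0, -0.18, -0.16]
[0.0, -0.17, -0.18]
[0.0, -0.15, -0.19]
[0.0, -0.13, -0.2]
[0.0, -0.11, -0.21]
[0.0, -0.1, -0.22]
[-0.0, -0.08, -0.23]
[-0.0, -0.06, -0.24]
[-0.0, -0.03, -0.24]
[-0.0, -0.01, -0.24]
[ 0.    -0.047 -0.007]
```

View pics/s2.png

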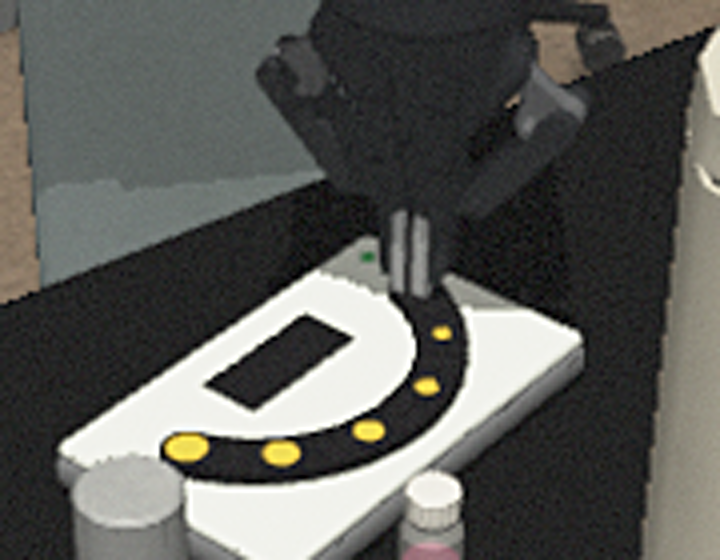

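Emit:
move_arm(
  commands=[0,-0.1,0.09,0,0,-0.1,0.09,0,0,-0.18,0.16,0,0,-0.19,0.15,0,0,-0.2,0.13,0,0,-0.22,0.11,0,0,-0.11,0.05,0,0,0,0,0],
)

```text
time: 7.62
eef_pos: [0.5655, 0.0483, 0.042]
tcp_rot: [-0.375, 0.599, 0.374, 0.6]
contact_force: [-0.4, 0.0, 3.1]
opening: 0.001
```

```bash
python3 - <<'E'
from h import *
im=ctrl.read_camera("scene");u=proj("scene",np.array([[.56,.02,.05]]))[0].astype(int)
c=im[u[1]-70:u[1]+70,u[0]-90:u[0]+90]
cv2.imwrite("pics/s3.png",cv2.resize(c[:,:,::-1],None,fx=4,fy=4,interpolation=2))
s=ctrl.get_state();print(s["eef_pos"],s["contact_force"])
E
```

```text
[0.56543145 0.04831598 0.04206194] [-0.30953689  0.33294911  3.0332419 ]
```

The first picture shows the fingertips covering dot 0 at about (412,290), with dots 1 to 5 still visible. The arm is now at dot 1 with the press force steady, so I'm continuing.

Emit:
move_arm(
  commands=[0,-0.09,0.04,0,0,-0.23,0.07,0,0,-0.24,0.05,0,0,-0.24,0.03,0,0,-0.24,0.01,0,0,-0.24,-0.01,0,0,0,0,0],
)

```text
time: 8.55
eef_pos: [0.5968, 0.0381, 0.0422]
tcp_rot: [-0.375, 0.599, 0.374, 0.6]
contact_force: [-0.3, 0.5, 3.0]
opening: 0.002
```

```bash
python3 - <<'E'
from h import *
im=ctrl.read_camera("scene");u=proj("scene",np.array([[.56,.02,.05]]))[0].astype(int)
c=im[u[1]-70:u[1]+70,u[0]-90:u[0]+90]
cv2.imwrite("pics/s4.png",cv2.resize(c[:,:,::-1],None,fx=4,fy=4,interpolation=2))
s=ctrl.get_state();print(s["eef_pos"],s["contact_force"])
E
```

```text
[0.59673523 0.03806544 0.04220923] [ 0.07950599 -0.11610158  3.95439852]
```

View pics/s4.png

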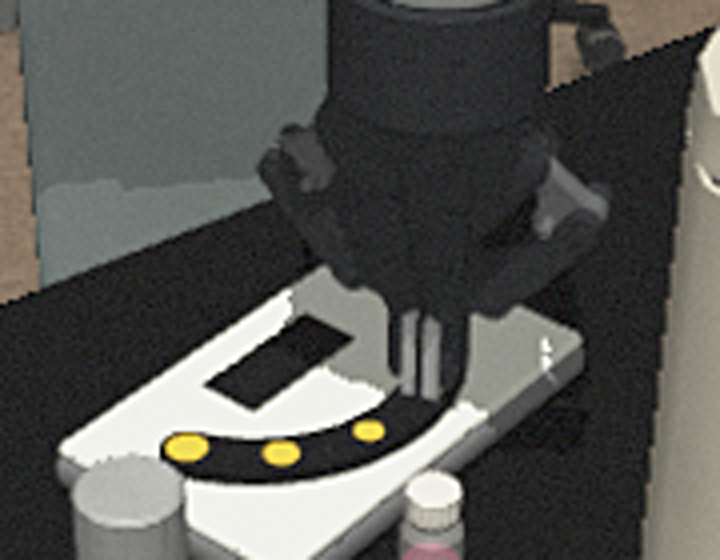

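The fingertips now cover dot 2 at about (420,390). The pad edges haven't moved.

Emit:
move_arm(
  commands=[0,-0.22,-0.03,0,0,-0.24,-0.05,0,0,-0.23,-0.07,0,0,-0.22,-0.09,0,0,-0.22,-0.11,0,0,-0.19,-0.1,0,0,0,0,0],
)

```text
time: 9.48
eef_pos: [0.6211, 0.0131, 0.0421]
tcp_rot: [-0.375, 0.599, 0.374, 0.6]
contact_force: [-0.4, -0.4, 3.5]
opening: 0.001
```

Emit:
move_arm(
  commands=[0,-0.2,-0.13,0,0,-0.19,-0.15,0,0,-0.17,-0.17,0,0,-0.15,-0.19,0,0,-0.12,-0.2,0,0,-0.08,-0.15,0,0,0,0,0],
)

```text
time: 10.35
eef_pos: [0.6302, -0.0191, 0.042]
tcp_rot: [-0.375, 0.6, 0.374, 0.6]
contact_force: [-0.1, 0.2, 3.4]
opening: 0.002
```

```bash
python3 - <<'E'
from h import *
im=ctrl.read_camera("scene");u=proj("scene",np.array([[.56,.02,.05]]))[0].astype(int)
c=im[u[1]-70:u[1]+70,u[0]-90:u[0]+90]
cv2.imwrite("pics/s5.png",cv2.resize(c[:,:,::-1],None,fx=4,fy=4,interpolation=2))
s=ctrl.get_state();print(s["eef_pos"],s["contact_force"])
M=R.from_quat(s["tcp_rot"]).as_matrix()
print(M.T@(np.array([.6246,-.0517,.0422])-s["eef_pos"])/.025)
E
```

```text
[ 0.63023831 -0.01911074  0.04199486] [ 1.05229415 -1.04798115  3.38013342]
[-0.00648949 -0.36842108 -1.27061069]
```

View pics/s5.png

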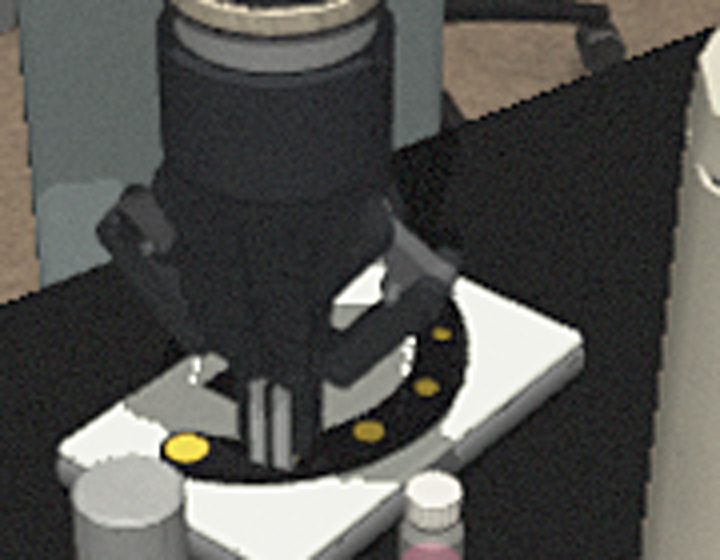

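The fingertips cover dot 4 at about (275,458). Force is steady and the pad hasn't moved, so I'm going on to dot 5.

Emit:
move_arm(
  commands=[0,-0.11,-0.21,0,0,-0.09,-0.22,0,0,-0.07,-0.23,0,0,-0.05,-0.24,0,0,-0.03,-0.24,0,0,-0.02,-0.13,0,0,0,0,0,0,0,0,0],
)

```text
time: 11.4
eef_pos: [0.6243, -0.0515, 0.0418]
tcp_rot: [-0.375, 0.6, 0.375, 0.599]
contact_force: [0.2, -1.0, 4.0]
opening: 0.002
```

```bash
python3 - <<'E'
from h import *
im=ctrl.read_camera("scene");u=proj("scene",np.array([[.56,.02,.05]]))[0].astype(int)
c=im[u[1]-70:u[1]+70,u[0]-90:u[0]+90]
cv2.imwrite("pics/s6.png",cv2.resize(c[:,:,::-1],None,fx=4,fy=4,interpolation=2))
im=ctrl.read_camera("top");cv2.imwrite("pics/t6.png",im[:,:,::-1])
s=ctrl.get_state();print(s["eef_pos"],s["contact_force"])
E
```

```text
[ 0.62428745 -0.05144556  0.04184398] [-0.07322215 -1.05139661  3.339904  ]
```

View pics/s6.png

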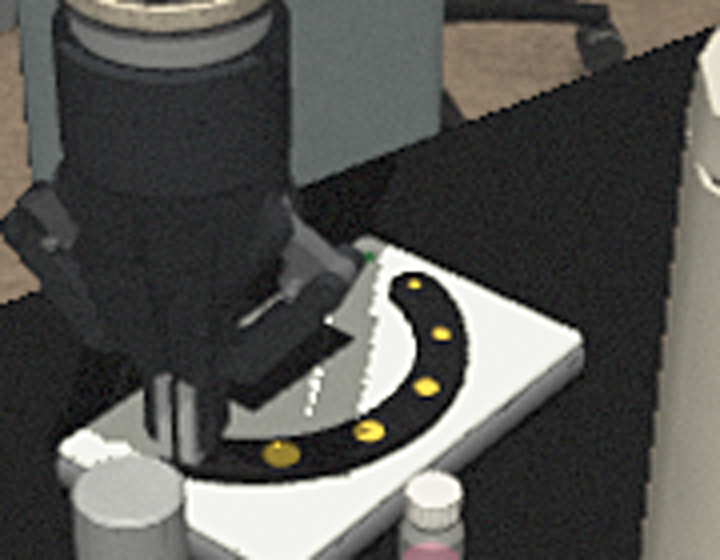

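View pics/t6.png

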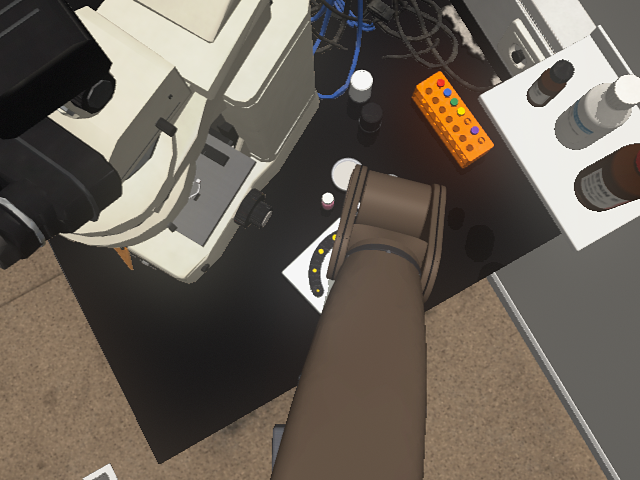

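The fingertips cover dot 5 at about (185,450) in the scene crop. The other dots and the pad edges are where they started, and the case, vial and dish are untouched. The upward force is about 3.5 N, so I'm handing in.

```bash
python3 - <<'E'
from h import *
s=ctrl.get_state();print(s["time"],np.abs(s["dq"]).max(),s["contact_force"]);print(ctrl.sign_off())
E
```

```text
11.5 0.0029835568795353526 [-0.07322215 -1.05139661  3.339904  ]
the job is handed in; nothing more can be done
None
```

I pressed the strip at the smallest dot with the fingers shut and swiped along the arc over all six dots. I handed in at 11.5 s with the fingertips still holding the largest dot.

- **Press:** the fingertips stayed about 4 mm below the strip's free height. Every force reading taken between moves was about 3–4 N upward, which matches the spring, so nothing suggested the strip came up.
- **Position at hand-in:** the TCP was at (0.624, -0.051), within 1 mm of where I computed the largest dot to be. The camera picture shows the dot covered.
- **Surroundings:** in the last pictures the pad edges, dots, case and vial look unmoved. The arm hides part of the dish and nearly all of the case in the top view. I did not re-measure any of them with numbers.
- **Disagreement:** the two cameras put the pad about 4 mm apart in x. I aimed between them, so the dot positions are good to about 2–3 mm, well inside the 14 mm allowed. A sideways reading of about 1 N at the end is close to sensor noise.

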